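# Take the rock out of a five-footed column stand

## Task

The column stand rocks when a front corner is leaned on, because its two levelling screws, at the front corners, are wound up clear of the bench. Turn the fluted head of each clockwise (seen from above) until both of their feet carry a fair share of the weight while all three rubber feet still bear too, so that no corner can rock. Feel for the load instead of forcing a screw or leaning on it; leave the stand where it is, and the glassware on it and the things beside it undisturbed.

Things in the scene. Friction and masses are not known exactly. Their poses are not given: they have to be found in the camera images.
- stand: Grey cast column stand, about 8 kg (differs a little between starts): a plate 222 x 222 x 20 mm, top 37 mm above the bench, with a column of 16 mm, 245 mm tall, at the middle of its rear edge. Origin: centre of the plate at the level of the rubber feet's undersides; x to the rear (the column), y left, z up. The column's clamp hangs over the plate, over 120 mm from either screw.
- screw_left: Levelling screw at the plate's front left corner, by its fluted dark head: 37 mm diameter (39 over the flutes), 24.5 mm high, its underside 8 mm above a boss that is itself 41 mm above the bench (keep fingertips off it). Origin: on the screw's axis at the head's mid-height, about 61 mm above the bench, at x -85, y +85 mm on the stand; z up; turns with the screw.
- screw_right: The same screw at the front right corner, x -85, y -85 mm on the stand. Head, spindle and foot of each are one piece: turned clockwise from above it all goes down, 10 mm per full turn (coarse thread, 1.59 mm per rad), so a grip must follow it down until its foot bears; after that it is the stand's corner that rises. It stays where it is left. Each foot first bears after 0.2 to 2.7 rad.
- foot_left: Foot of screw_left: rubber-faced round pad of 28 mm. Origin: centre of its underside. Below it a hard grey disc of 52 mm stuck to the bench sticks up 0.6 to 3.6 mm (unknown, differs left and right), so the clearance cannot be had from the poses and must be felt. It should end up with 6 to 12 N on it (at least 2.5); over 20 N is forcing it.
- foot_right: The same, foot of screw_right. Feel: a screw runs free at 0.03 N m about its axis; a loaded foot drags on its disc and adds 0.005 to 0.015 N m per N. Its load grows by 15 to 25 N per rad past first contact, so 0.4 to 0.5 rad past it is right; from about 0.9 rad past it on both screws the front rubber foot lifts off.
- foot_front: Fixed rubber foot of 25 mm under the middle of the front edge, x -78, y 0 mm on the stand. Origin: centre of its underside. It carries half of the weight (some 40 N) at the start and gives some 1 mm per 35 N. It must go on bearing on the bench (at least 2.5 N).
- foot_rear_left: Fixed rubber foot of 25 mm at x +85, y +50 mm on the stand, same give. Origin: centre of its underside. It carries about a quarter of the weight at the start and must go on bearing on the bench (at least 2.5 N).
- foot_rear_right: Fixed rubber foot of 25 mm at x +85, y -50 mm on the stand, same as the rear left one.
- stage (a point): Centre of the round white tile in the middle of the plate, on the plate's top, under the clamped tube.
- beaker_small: Small glass beaker, 55 mm wide and 56 mm high, standing loose on the white tile. Origin: centre of its underside. Leave it standing there.
- vial_a: Glass vial with a white cap, 24 mm wide and 56 mm high, standing loose on the rear left of the plate. Origin: centre of its underside. Leave it standing there.
- vial_b: Glass vial with a black cap, 24 x 56 mm, on the bench to the right of the stand. Leave it alone.
- bench_timer: White bench timer, 58 x 66 x 20 mm, on the bench to the right of the stand. Leave it alone.
Mind the look-alikes: they are no part of the job. What is meant by the beaker_small is not orange, and is the larger of those in its own colour. Several things have the shape of the vial_a; the one meant has the colours described above.

How it is judged:
At the end, for the whole second after the job is handed in: Both levelling feet and all three fixed rubber feet each press on what they stand on with more than 2.5 N, the stand is at rest, and the small beaker stands upright on the tile (within 25 mm of its middle) and the vial upright on the plate (contact force between each of foot_left, foot_right, foot_front, foot_rear_left, foot_rear_right and anything else above 2.5 N and linear speed of stand below 0.01 m/s and angle between each of beaker_small, vial_a's own z axis and vertical below 0.15 rad and horizontal distance between beaker_small and stage below 0.025 m); the robot touches nothing.
It fails at once if a levelling foot is forced: it presses with over 20 N (contact force between any of foot_left, foot_right and anything else above 20 N).
It fails at once if the stand is shoved over 20 mm (distance of stand from where it was at the start of the episode above 0.02 m).
It fails at once if the beaker or the vial on the stand is tipped (angle between any of beaker_small, vial_a's own z axis and vertical above 0.3 rad).
It fails at once if a thing on the bench beside the stand is moved over 30 mm (distance of any of vial_b, bench_timer from where it was at the start of the episode above 0.03 m).
It also fails if it takes over 72 s, if anything falls off the work surface, if the arm or the gripper's body presses on something with over 40 N, if the wrist force passes 120 N, or if a joint passes its speed limit or range.

## Robot

A 7-joint arm with a two-finger parallel gripper is mounted at the origin on a cart in front of the work surface, level with it; the furniture and walls round the work are solid. World frame = base frame: x ahead of the robot, y to its left, z up, the work surface at z = 0. Lengths are in m, angles in rad, forces in N, time in s.
With the tool pointing down it reaches from about 0.4 to 0.85 m from the base axis. Payload 10.4 kg.
Tool frame: the origin (TCP) lies midway between the tips of the shut fingers; the grasp point (between the pads) lies 19 mm behind it; y points along the fingers, x is the direction in which the jaws open and shut, and the axes are right-handed (so a half turn about y gives the same grasp; the last joint's range is limited). The gripper opens to 87 mm and grips with 3 to 60 N. Pads are 19 mm wide; open, the fingers measure 117 mm over their backs; the gripper's body (75 mm by 190 mm) begins 51 mm behind the grasp point.
Start: joints at [1.282, 0.332, -0.065, 1.46, 0.022, 1.35, -0.088], TCP at [0.164, -0.603, 0.223] pointing down, gripper open.
Joint ranges: [-2.6, 2.6], [-0.5, 2.12], [-1.47, 1.34], [0.16, 2.42], [-1.27, 4.41], [0.06, 2.06], [-2.6, 2.6]. Speed limits (rad/s): [2.22, 2.22, 2.79, 2.79, 3.14, 3.14, 3.14].

## Interface

Orientations are given as a unit quaternion [x, y, z, w].
In Python, from bench import r gives the robot as it stands. The module is installed in compiled form; this text tells all that it offers.
- The arm moves only by the tool arm_command, never from a script. Its argument "deltas" is one flat list of numbers, 6 for each row, row after row: the shift along the tool's x, y, z in m, then the turn, a rotation vector about the tool's x, y, z in degrees. In form: [tx, ty, tz, ax, ay, az, tx, ty, tz, ax, ay, az, ...]. A call has 1 to 8 rows; each row is the pose to reach, as a shift and turn from the pose commanded when the call began, along the tool's axes at that moment; what a row does not reach only later rows make up. A row lasts 1/8 s, in which the tool goes at most 62.5 mm and 10.7 degrees, less where a joint would pass 70% of its speed; a pose out of reach is approached as far as the arm can. A call with a gripper value outside its range is refused whole. "hand" is the opening, from 0 (shut) to 1 (fully open), set as the call begins (left out, the last holds). The fingers move at their own pace and stop on an object; "grip_force" is the grip in N (left out, the last holds). Time passes only in rows, so rows that repeat a pose let the fingers close. It gives the time, the measured TCP pose, the force and the opening at its end, in the units of the state.
- r.read_state(): the state, without advancing time (a new reading comes with each control period).
- r.camera(name): name is "scene" or "top" or "wrist"; returns a dict with "image" (384x512x3 uint8, red, green, blue), "intrinsics" (3x3 intrinsics, pixels), "world_from_camera" (4x4, takes a point from camera to world coordinates); the wrist camera has in their place "hand_eye" (4x4, takes a point from camera to tool coordinates, whose origin is the TCP and whose axes are the tool frame's). Camera axes: x right, y down, z forward; pixel columns grow to the right and rows downward; lengths in m; the calibration is good to about 2 mm. A picture is of the moment at which its call begins: read the wrist's pose just before it. There is no depth.
- r.close_job(): hands the job in, once; it reports no verdict.
Trained networks look in a picture, given as the dict that the camera call returned (one of the last four; its "shot" number tells which), for a name from the list of things; names that differ only in an ending like _2 or _b are one class to them, and where a whole thing is asked for, a point or a joint stands for the part that bears it (a point fixed in the world has none). Each returns a list of dicts, best first, with "conf" (0 to 1); they miss things now and then, are a little off and sometimes report something else, mostly with a low value. They report only what shows in the picture. A call takes as long as a camera call. They do not tell look-alikes from the thing itself.
- r.boxes_of(picture, query): "centre" ([row, column] in pixels, amid what is visible of it).
- r.regions_of(picture, query): "region" (384x512 bool, what is visible of it) and "centre" ([row, column] in pixels, amid what is visible of it).
The state is a dict: "time": time; "joint_positions": joint angles; "joint_vel": joint speeds; "joint_torque": joint torques, N m; "ee_pos": TCP position; "eef_rot": TCP orientation; "ft_force": force on the tool from outside, world axes, zero at the start; "torque": the same for the moment, N m; "width": finger opening in m.
Only numpy, scipy, OpenCV 4.12 (cv2) and the standard library are available. Lean on these libraries where they do the work, as an engineer would, in place of code of your own. Each camera call takes 0.05 s, during which the arm holds its last target.

## Working session

There is one attempt and no reset: what is moved stays moved. The work goes in short steps, Python scripts to look and compute and a tool call to move; the robot and the scene stay as the last step left them, time stands still between calls to the robot, and variables do not carry over. Pictures are saved under pics/ and viewed, and the job is handed in when it is done.

Besides the shell and the picture viewer there is one more tool, called after "Call:" in YAML: its name, and indented under it one key for each argument. arm_command: Moves the arm, as the interface text tells. Its arguments: {"type":"object","properties":{"deltas":{"type":"array","items":{"type":"number"}},"hand":{"type":"number"},"grip_force":{"type":"number"}},"required":["deltas"]}

```bash
mkdir -p pics; ls
python3 - <<'E'
from bench import r
import cv2, numpy as np
s=r.read_state()
for k,v in s.items(): print(k,np.round(v,4))
for n in("scene","top","wrist"):
    p=r.camera(n); cv2.imwrite(f"pics/{n}0.png",p["image"][:,:,::-1]); print(n,p["intrinsics"].tolist()); print(np.round(p.get("world_from_camera",p.get("hand_eye")),4).tolist())
    if n!="wrist":
        for q in("screw_left","stand","beaker_small","vial_a","bench_timer","stage"):
            print(q,[(np.round(d["centre"]).tolist(),round(d["conf"],2)) for d in r.boxes_of(p,q)])
E
```

```text
pics
time 0.0
joint_positions [ 1.2824  0.3329 -0.0647  1.4609  0.0216  1.3499 -0.0885]
joint_vel [ 0.0029  0.0007  0.0007  0.0012 -0.0013  0.0015 -0.0004]
joint_torque [ 1.20000e-03 -6.23263e+01  2.52000e-02 -3.89891e+01 -6.14000e-02
  4.00000e-02  1.00000e-04]
ee_pos [ 0.1641 -0.6027  0.2218]
eef_rot [-0.5616  0.4297 -0.4289  0.5621]
ft_force [-0.5992  0.3841 -0.1859]
torque [-0.0265 -0.0266 -0.0409]
width 0.0869
scene [[455.23078214674706, 0.0, 249.70035227941364], [0.0, 455.23078214674706, 199.37930959071107], [0.0, 0.0, 1.0]]
[[-0.6761, -0.4603, 0.5754, 0.0195], [-0.7366, 0.4034, -0.5429, 0.6907], [0.0178, -0.7908, -0.6118, 0.6825], [0.0, 0.0, 0.0, 1.0]]
screw_left [([265.0, 243.0], 0.85)]
stand [([240.0, 242.0], 0.73), ([167.0, 290.0], 0.66)]
beaker_small [([197.0, 286.0], 0.87), ([299.0, 178.0], 0.82), ([212.0, 234.0], 0.67)]
vial_a [([167.0, 288.0], 0.74), ([222.0, 165.0], 0.59), ([224.0, 191.0], 0.52)]
bench_timer [([184.0, 320.0], 0.93)]
stage [([240.0, 242.0], 0.74), ([228.0, 304.0], 0.57)]
top [[409.9902350887711, 0.0, 255.81163310872213], [0.0, 409.9902350887711, 192.331368768179], [0.0, 0.0, 1.0]]
[[0.0246, -0.9979, 0.0597, 0.5117], [-0.9992, -0.0226, 0.0341, 0.1269], [-0.0327, -0.0605, -0.9976, 1.004], [0.0, 0.0, 0.0, 1.0]]
screw_left [([234.0, 196.0], 0.47), ([202.0, 234.0], 0.32)]
stand [([202.0, 231.0], 0.85)]
beaker_small [([218.0, 147.0], 0.86), ([191.0, 236.0], 0.71), ([185.0, 312.0], 0.7)]
vial_a [([151.0, 345.0], 0.65), ([170.0, 204.0], 0.42)]
bench_timer [([190.0, 354.0], 0.67)]
stage [([200.0, 238.0], 0.94)]
wrist [[313.234248547598, 0.0, 256.46066318140583], [0.0, 313.234248547598, 191.39646031372374], [0.0, 0.0, 1.0]]
[[1.0, -0.0001, -0.0003, -0.0004], [0.0003, -0.2704, 0.9627, -0.1618], [-0.0002, -0.9627, -0.2704, 0.0739], [0.0, 0.0, 0.0, 1.0]]
```

View pics/scene0.png

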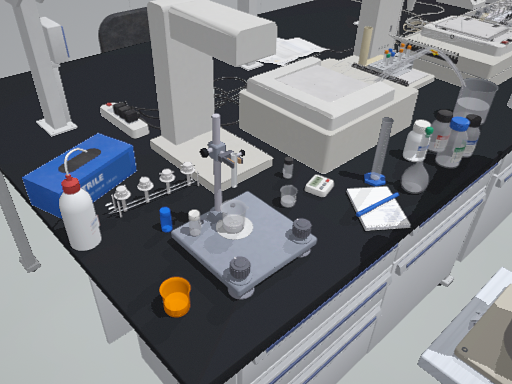

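View pics/top0.png

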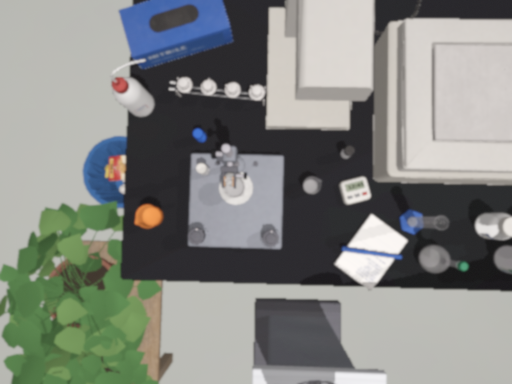

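```bash
python3 -c "
import cv2
a=cv2.imread('pics/top0.png')[120:290,130:390];cv2.imwrite('pics/top0c.png',cv2.resize(a,None,fx=3,fy=3,interpolation=2))
a=cv2.imread('pics/scene0.png')[130:330,130:390];cv2.imwrite('pics/scene0c.png',cv2.resize(a,None,fx=3,fy=3,interpolation=2))"
```

```text
(no output)
```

View pics/top0c.png

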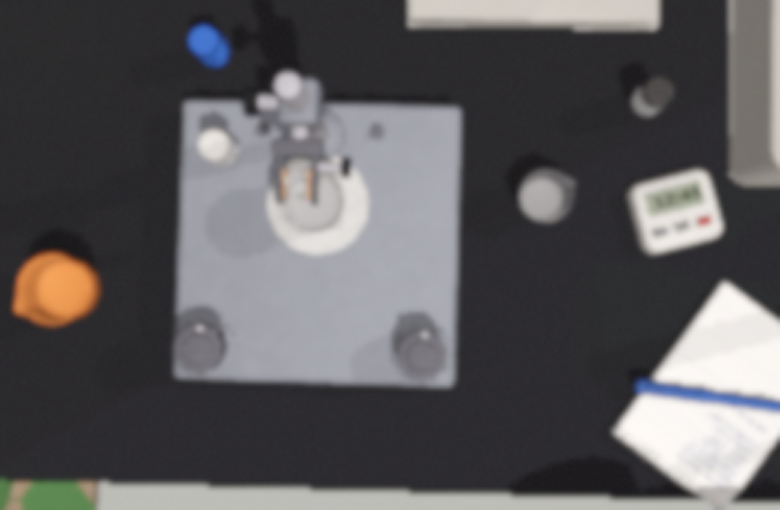

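View pics/scene0c.png

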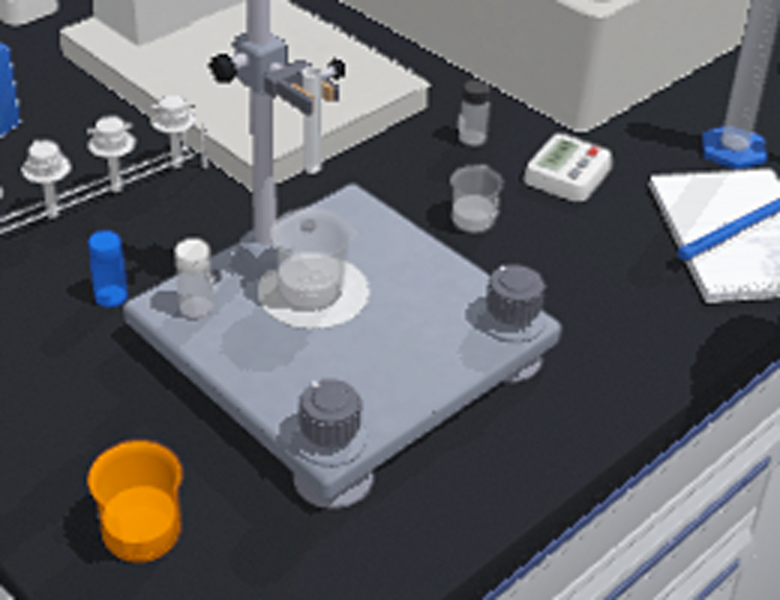

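The scene and top views show the plate with its centre near (202,236) in the top view. The dark fluted heads are at about (235,197) left and (237,270) right.

Candidates (top-view row, column):
- **Beaker:** the clear one on the tile (191,234) is the larger clear one, so it is the one meant. I rule out the smaller clear one on the bench (185,312) and the orange one (216,149).
- **Vial_a:** the white-capped one on the plate (168,201) is the one meant. The blue one (135,199) and the black-capped one (152,346) are not.

Both close crops confirm these choices.

```bash
cat > h.py <<'E'
import numpy as np, cv2
from scipy.spatial.transform import Rotation as R
from bench import r
def ray(p,rc,z,T=None):
    K=p["intrinsics"]; T=p["world_from_camera"] if T is None else T
    T=np.array(T); d=T[:3,:3]@np.linalg.solve(np.array(K),[rc[1],rc[0],1]); o=T[:3,3]
    return o+d*(z-o[2])/d[2]
def wT(p,s):
    T=np.eye(4);T[:3,:3]=R.from_quat(s["eef_rot"]).as_matrix();T[:3,3]=s["ee_pos"]
    return T@np.array(p["hand_eye"])
def st():
    s=r.read_state(); print("t",round(s["time"],3),"p",np.round(s["ee_pos"],4),"F",np.round(s["ft_force"],2),"M",np.round(s["torque"],3),"w",round(s["width"],4),"j",np.round(s["joint_positions"],3)); return s
E
python3 - <<'E'
from h import *
p=r.camera("top")
# heads by crop estimate
for n,c in(("L",(235,196.7)),("R",(236.5,270.2))): print(n,ray(p,c,.073))
# plate corners (crop coords /3)
for n,(x,y) in(("fl",(175,378)),("fr",(455,386)),("rr",(461,107)),("rl",(184,100))): print(n,ray(p,(y/3+120,x/3+130),.037))
q=r.camera("scene")
for n,(x,y) in(("L",(330,400)),("R",(517,283))): print(n,ray(q,(y/3+130,x/3+130),.073))
s=st(); M=R.from_quat(s["eef_rot"]).as_matrix(); print(np.round(M,3))
for P in(p,q):
  for d in r.regions_of(P,"screw_left"): print(d["conf"],d["centre"],d["region"].sum(), ray(P,d["centre"],.062))
E
```

```text
L [0.46721316 0.29068517 0.073     ]
R [0.46818886 0.12372734 0.073     ]
fl [0.43916479 0.31598309 0.037     ]
fr [0.43887868 0.09616038 0.037     ]
rr [0.65812548 0.0959905  0.037     ]
rl [0.659399  0.3164005 0.037    ]
L [0.46201118 0.29416499 0.073     ]
R [0.45996779 0.12516251 0.073     ]
t 0.85 p [ 0.1642 -0.6031  0.2226] F [-0.36  0.33 -0.38] M [0.024 0.062 0.033] w 0.087 j [ 1.282  0.332 -0.065  1.46   0.022  1.35  -0.089]
[[ 0.263  0.     0.965]
 [-0.965 -0.     0.263]
 [ 0.    -1.     0.   ]]
0.74 [236.6, 194.9] 217 [0.46291874 0.2966569  0.062     ]
0.79 [264.4, 240.5] 399 [0.4672999  0.28814619 0.062     ]
```

Call:
arm_command:
  deltas: [-0.034,0,0.042,0,-9,0,-0.068,0,0.085,0,-18,0,-0.102,0,0.127,0,-28,0,-0.136,0,0.17,0,-37,0,-0.17,0,0.212,0,-46,0,-0.205,0,0.255,0,-56,0,-0.239,0,0.297,0,-65,0,-0.273,0,0.34,0,-75,0]

```text
time: 1.95
ee_pos: [0.4214, -0.2489, 0.2229]
eef_rot: [0.707, 0.003, -0.003, -0.707]
ft_force: [1.0, -0.9, -0.5]
width: 0.0869
```

Run:
```python
from h import *
s=st(); M=R.from_quat(s["eef_rot"]).as_matrix(); print(np.round(M,3)); print(s["joint_torque"])
```

```text
t 1.95 p [ 0.4214 -0.2489  0.2229] F [ 1.03 -0.85 -0.54] M [-0.03  -0.177  0.009] w 0.0869 j [ 0.919  0.061 -0.494  1.786  0.031  1.3    0.427]
[[ 1.     0.001 -0.009]
 [ 0.009 -0.001  1.   ]
 [ 0.001 -1.    -0.001]]
[  3.69994976 -41.64257169   0.64812524 -37.34942794  -0.26905761
   0.33108579  -1.0448904 ]
```

Call:
arm_command:
  deltas: [0.005,0,0.046,0,-10.5,0,0.011,0,0.092,0,-21,0,0.016,0,0.139,0,-31.5,0,0.021,0,0.185,0,-42,0,0.027,0,0.231,0,-52.5,0,0.032,0,0.277,0,-63,0,0.038,0,0.324,0,-73.5,0,0.043,0,0.37,0,-84,0]

```text
time: 2.95
ee_pos: [0.4622, 0.1213, 0.2229]
eef_rot: [0.524, 0.476, -0.476, -0.523]
ft_force: [1.3, 0.4, -1.1]
width: 0.0871
```

Run:
```python
from h import *
s=st(); M=R.from_quat(s["eef_rot"]).as_matrix(); print(np.round(M,3)); 
for i in range(4):
    s=r.read_state(); p=r.camera("wrist"); s=st(); print(s["joint_torque"][6])
cv2.imwrite("pics/w1.png",p["image"][:,:,::-1])
T=wT(p,s)
for d in r.regions_of(p,"screw_left"): print(d["conf"],d["centre"],d["region"].sum(), ray(p,d["centre"],.062,T))
```

```text
t 2.95 p [0.4622 0.1213 0.2229] F [ 1.3   0.43 -1.12] M [ 0.056 -0.164 -0.036] w 0.0871 j [ 0.523  0.067 -0.895  1.797  0.055  1.302  1.09 ]
[[ 0.095  0.001 -0.995]
 [ 0.995 -0.     0.095]
 [-0.    -1.    -0.001]]
t 3.0 p [0.4617 0.1277 0.2232] F [-2.86  4.67  0.68] M [0.374 0.047 0.063] w 0.087 j [ 0.518  0.07  -0.903  1.795  0.056  1.301  1.093]
-0.5769823864102364
t 3.05 p [0.4616 0.1252 0.223 ] F [-0.47 -0.21  0.  ] M [ 0.052 -0.16  -0.032] w 0.0868 j [ 0.521  0.069 -0.9    1.796  0.054  1.301  1.09 ]
0.7207432575523853
t 3.1 p [0.4618 0.1224 0.2227] F [ 0.51 -0.89  0.22] M [ 0.045 -0.138 -0.013] w 0.0868 j [ 0.523  0.068 -0.896  1.797  0.054  1.302  1.088]
0.3095865994691849
t 3.15 p [0.462  0.1204 0.2225] F [ 0.22 -1.62  0.13] M [ 0.056 -0.1    0.028] w 0.0871 j [ 0.524  0.067 -0.894  1.798  0.054  1.302  1.088]
0.11349757667630911
0.65 [165.3, 420.0] 1349 [0.46691828 0.29195817 0.062     ]
```

View pics/w1.png

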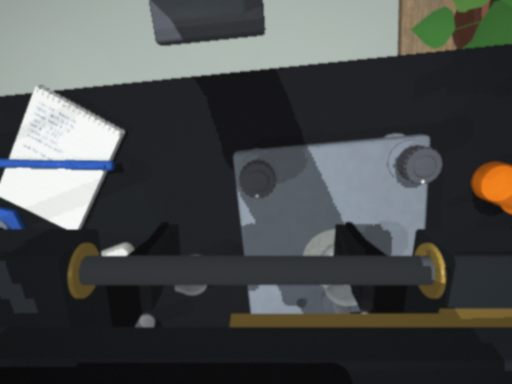

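The wrist view shows the right head top at about (178,258) and the left one at about (163,420). I'll refine both.

Run:
```python
from h import *
p0=r.camera("wrist")
s=r.read_state(); p=r.camera("wrist"); T=wT(p,s); st()
im=p["image"][:,:,::-1]; cv2.imwrite("pics/w2.png",cv2.resize(im[130:210,220:460],None,fx=3.2,fy=3.2,interpolation=2))
np.save("T2.npy",T)
for c in((178,258),(163,420)): print(ray(p,c,.0735,T))
```

```text
t 3.3 p [0.4622 0.1186 0.2225] F [ 1.09 -0.25  0.26] M [ 0.044 -0.122 -0.007] w 0.0872 j [ 0.526  0.067 -0.892  1.798  0.054  1.302  1.088]
[0.46106381 0.12078919 0.0735    ]
[0.46243097 0.2841471  0.0735    ]
```

View pics/w2.png

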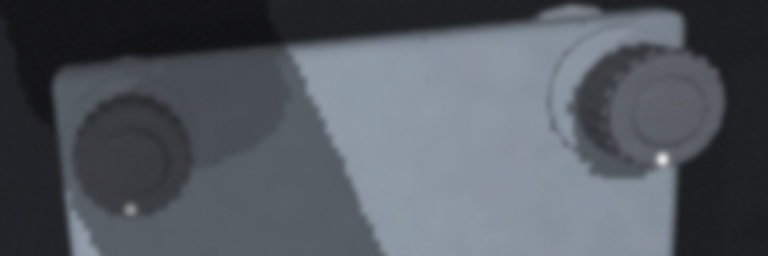

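Run:
```python
from h import *
T=np.load("T2.npy"); p=r.camera("wrist")
for c in((179.4,261.2),(164.4,428.7)):print(ray(p,c,.0735,T))
s=st(); M=R.from_quat(s["eef_rot"]).as_matrix();print(np.round(M,4))
```

```text
[0.4628549  0.12388334 0.0735    ]
[0.46476857 0.29289425 0.0735    ]
t 3.35 p [0.4622 0.1186 0.2225] F [0.08 0.22 0.28] M [ 0.071 -0.138 -0.014] w 0.0871 j [ 0.526  0.066 -0.892  1.798  0.054  1.302  1.088]
[[ 1.033e-01  0.000e+00 -9.947e-01]
 [ 9.947e-01 -6.000e-04  1.033e-01]
 [-6.000e-04 -1.000e+00 -1.000e-04]]
```

Call:
arm_command:
  deltas: [0.002,0.03,0,0,-8,0,0.004,0.06,-0.001,0,-16,0,0.004,0.09,-0.001,0,-24,0,0.004,0.11,-0.001,0,-32,0,0.004,0.12,-0.001,0,-40,0,0.004,0.125,-0.001,0,-40,0,0.004,0.125,-0.001,0,-40,0]

```text
time: 4.22
ee_pos: [0.4635, 0.1232, 0.0975]
eef_rot: [-0.332, -0.624, 0.624, 0.332]
ft_force: [-0.3, 0.0, -0.2]
width: 0.0872
```

Run:
```python
from h import *
r.camera("wrist")
s=r.read_state(); p=r.camera("wrist"); T=wT(p,s); st()
im=p["image"][:,:,::-1]; cv2.imwrite("pics/w3.png",im); np.save("T3.npy",T)
M=R.from_quat(s["eef_rot"]).as_matrix();print(np.round(M,4))
Ti=np.linalg.inv(T);K=np.array(p["intrinsics"])
for w in([.463,.123,.0735],[.464,.122,.0735]):
    q=K@(Ti@np.r_[w,1])[:3];print(q[:2]/q[2])
p=r.camera("scene");cv2.imwrite("pics/s3.png",cv2.resize(p["image"][130:330,130:390,::-1],None,fx=3,fy=3,interpolation=2))
```

```text
t 4.325 p [0.4638 0.1235 0.098 ] F [0.2  0.66 0.68] M [ 0.175 -0.076  0.027] w 0.0871 j [ 0.509  0.248 -0.944  1.944  0.23   1.062  1.632]
[[-5.597e-01  4.000e-04 -8.287e-01]
 [ 8.287e-01 -2.000e-04 -5.597e-01]
 [-4.000e-04 -1.000e+00 -2.000e-04]]
[255.87805364 222.77554414]
[253.69120201 223.1727807 ]
```

View pics/w3.png

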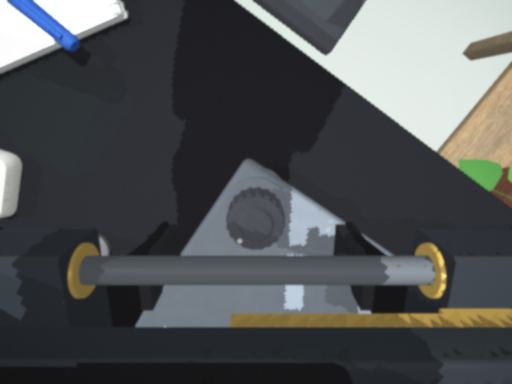

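View pics/s3.png

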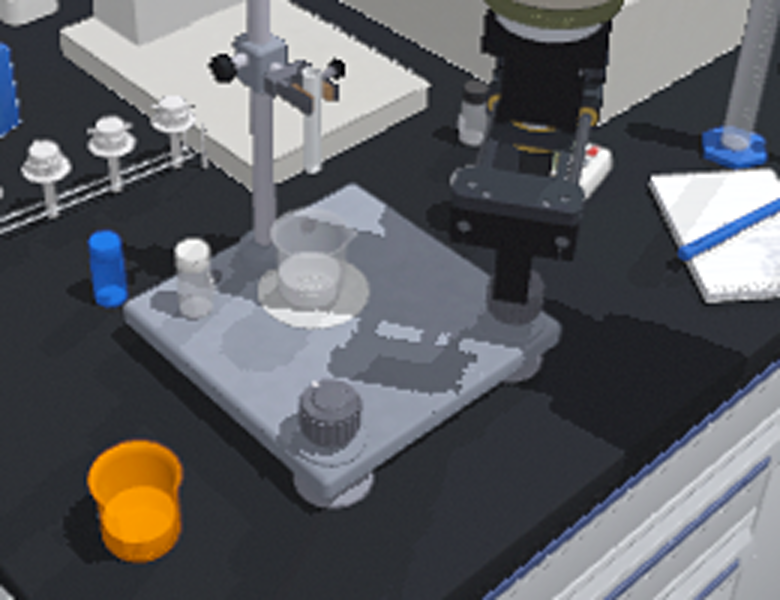

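Run:
```python
from h import *
im=cv2.imread("pics/w3.png"); a=cv2.resize(im[160:270,190:320],None,fx=5,fy=5,interpolation=2)
a=cv2.convertScaleAbs(a,alpha=1.8); cv2.imwrite("pics/w3c.png",a)
```

```text
(no output)
```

View pics/w3c.png

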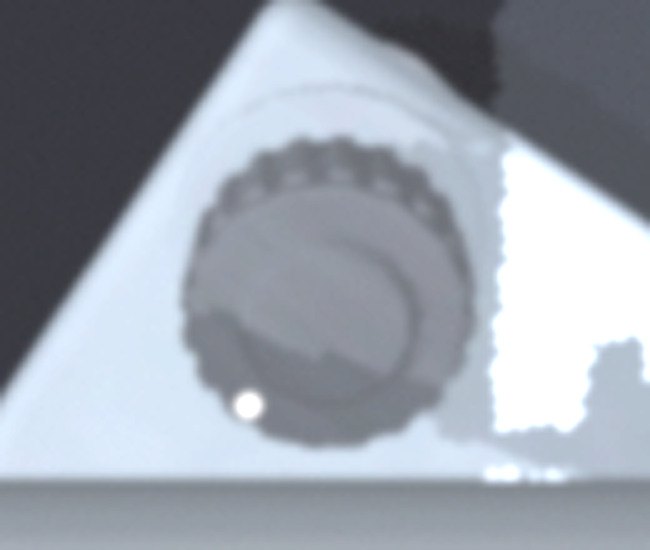

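Call:
arm_command:
  deltas: [0,0.015,0.001,0,0,0,0,0.032,0.001,0,0,0,0,0.043,0.001,0,0,0,0,0.047,0.001,0,0,0,0,0.047,0.001,0,0,0]

```text
time: 5.0
ee_pos: [0.4625, 0.1233, 0.0503]
eef_rot: [-0.33, -0.625, 0.625, 0.331]
ft_force: [0.6, 0.8, 0.2]
width: 0.0873
```

Call:
arm_command:
  deltas: [0,0,0,0,0,0,0,0,0,0,0,0,0,0,0,0,0,0,0,0,0,0,0,0,0,0,0,0,0,0]
  hand: 0
  grip_force: 12

```text
time: 5.62
ee_pos: [0.4626, 0.1231, 0.0506]
eef_rot: [-0.331, -0.625, 0.625, 0.331]
ft_force: [0.1, 0.1, -0.4]
width: 0.0449
```

Run:
```python
from h import *
s=st();print(s["joint_torque"])
for i in range(4):
    p=r.camera("wrist"); s=st(); print(s["joint_torque"][6])
cv2.imwrite("pics/w4.png",p["image"][:,:,::-1])
```

```text
t 5.625 p [0.4626 0.1231 0.0506] F [ 0.11  0.11 -0.43] M [ 0.156 -0.09  -0.064] w 0.0449 j [ 0.465  0.324 -0.91   1.987  0.308  0.975  1.572]
[ 7.88013800e-03 -4.08341539e+01 -8.63664865e+00 -3.14989507e+01
  4.49642132e-02  7.81824114e-02  1.98740122e-04]
t 5.675 p [0.4626 0.1231 0.0505] F [-0.62  0.34 -0.35] M [ 0.09  -0.077  0.019] w 0.0413 j [ 0.465  0.324 -0.91   1.987  0.308  0.974  1.572]
0.00015251460808940465
t 5.725 p [0.4629 0.1229 0.0506] F [ 4.53 -7.54  1.46] M [-1.681 -1.226 -0.04 ] w 0.0372 j [ 0.465  0.323 -0.91   1.987  0.309  0.975  1.572]
0.02113400143571198
t 5.775 p [0.4632 0.1224 0.0507] F [ 0.35 -2.53  1.49] M [-0.212 -0.173  0.053] w 0.0365 j [ 0.466  0.323 -0.91   1.986  0.31   0.975  1.572]
-0.003102975315414369
t 5.825 p [0.4631 0.1225 0.0507] F [ 2.3  -3.21  1.71] M [-0.568 -0.451  0.054] w 0.0366 j [ 0.466  0.323 -0.91   1.987  0.309  0.975  1.572]
-0.003788132162299007
```

View pics/w4.png

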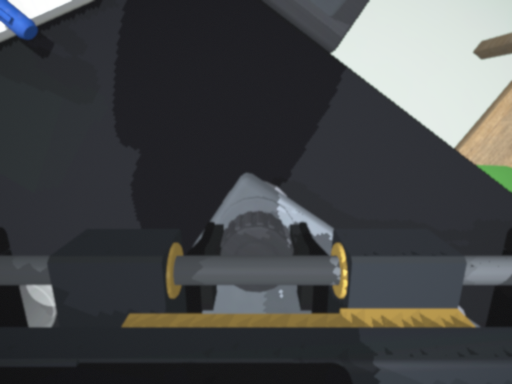

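Call:
arm_command:
  deltas: [0,0.0001,0,0,4,0,0,0.0002,0,0,8,0]

```text
time: 6.08
ee_pos: [0.463, 0.1227, 0.0504]
eef_rot: [-0.375, -0.6, 0.6, 0.374]
ft_force: [1.7, -2.8, 0.5]
width: 0.0367
```

```bash
cat >> h.py <<'E'
def q():
    s=r.read_state(); j=s["joint_positions"]; M=R.from_quat(s["eef_rot"]).as_matrix()
    print("t",round(s["time"],2),"yaw",round(np.degrees(np.arctan2(M[1,0],M[0,0])),2),"p",np.round(s["ee_pos"]*1e3,2),"F",np.round(s["ft_force"],1),"Mz",round(s["torque"][2],3),"t7",round(s["joint_torque"][6],4),"v7",round(s["joint_vel"][6],3),"w",round(s["width"]*1e3,2))
E
python3 -c "
from h import *
q()
for i in range(4): r.camera('wrist');q()"
```

```text
t 6.08 yaw 116.07 p [462.99 122.69  50.44] F [ 1.7 -2.8  0.5] Mz 0.021 t7 1.0887 v7 -0.519 w 36.71
t 6.12 yaw 115.87 p [463.01 122.72  50.47] F [ 1.4 -4.1  0.3] Mz -0.011 t7 0.8632 v7 0.103 w 36.54
t 6.17 yaw 116.15 p [462.97 122.71  50.45] F [ 2.4 -3.2  0.7] Mz -0.033 t7 -0.9377 v7 0.061 w 36.58
t 6.22 yaw 116.27 p [462.98 122.73  50.45] F [ 2.6 -4.2  0.7] Mz -0.023 t7 -0.4329 v7 0.018 w 36.44
t 6.28 yaw 116.3 p [462.95 122.74  50.44] F [ 1.9 -3.6  1.2] Mz -0.05 t7 -0.1196 v7 0.001 w 36.77
```

Call:
arm_command:
  deltas: [0,0.0001,0,0,2,0,0,0.0001,0,0,4,0,0,0.0002,0,0,6,0,0,0.0002,0,0,8,0]

```text
time: 6.78
ee_pos: [0.4628, 0.1231, 0.0502]
eef_rot: [0.415, 0.572, -0.572, -0.415]
ft_force: [3.0, -4.8, 1.6]
width: 0.0363
```

```bash
python3 -c "
from h import *
q()
for i in range(6): r.camera('wrist');q()"
```

```text
t 6.78 yaw 108.09 p [462.8  123.05  50.18] F [ 3.  -4.8  1.6] Mz -0.005 t7 0.5292 v7 -0.259 w 36.35
t 6.83 yaw 107.99 p [462.81 123.05  50.21] F [ 3.4 -4.8  1.6] Mz -0.041 t7 0.3296 v7 0.045 w 36.42
t 6.88 yaw 108.1 p [462.8  123.06  50.19] F [ 3.7 -4.3  1.9] Mz -0.033 t7 -0.3931 v7 0.023 w 36.25
t 6.92 yaw 108.14 p [462.78 123.06  50.18] F [ 2.7 -3.6  1.3] Mz -0.059 t7 -0.1147 v7 0.006 w 36.92
t 6.97 yaw 108.15 p [462.82 123.02  50.17] F [ 2.7 -4.   1.2] Mz -0.056 t7 0.0015 v7 0.003 w 36.56
t 7.03 yaw 108.16 p [462.8  123.04  50.17] F [ 3.7 -4.4  2.1] Mz -0.059 t7 0.0338 v7 0.0 w 36.59
t 7.08 yaw 108.15 p [462.79 123.02  50.18] F [ 3.5 -4.6  1.8] Mz -0.004 t7 0.0414 v7 0.002 w 36.49
```

Call:
arm_command:
  deltas: [0,0.0001,0,0,3,0,0,0.0002,0,0,6,0,0,0.0003,0,0,9,0,0,0.00035,0,0,12,0]

```text
time: 7.58
ee_pos: [0.4628, 0.1234, 0.0499]
eef_rot: [0.473, 0.526, -0.526, -0.473]
ft_force: [2.7, -3.9, 1.2]
width: 0.0368
```

```bash
cat >> h.py <<'E'
def m(n=4):
    q(); S=[]
    for i in range(n):
        r.camera('wrist'); s=r.read_state(); S.append(np.r_[s["ft_force"],s["torque"],s["joint_torque"][6],s["ee_pos"]*1e3])
    M=R.from_quat(s["eef_rot"]).as_matrix(); a=np.mean(S[1:],0)
    print(" settled t",round(s["time"],2),"yaw",round(np.degrees(np.arctan2(M[1,0],M[0,0])),1),"F",np.round(a[:3],2),"Mz",round(a[5],3),"t7",round(s["joint_torque"][6],3),"p",np.round(a[7:],2))
E
python3 -c "
from h import *
m()"
```

```text
t 7.58 yaw 96.07 p [462.77 123.36  49.87] F [ 2.7 -3.9  1.2] Mz 0.015 t7 0.8033 v7 -0.39 w 36.8
 settled t 7.78 yaw 96.3 F [ 2.32 -2.77  1.52] Mz -0.052 t7 -0.096 p [462.75 123.35  49.85]
```

Call:
arm_command:
  deltas: [0,0.0001,0,0,3,0,0,0.0002,0,0,6,0,0,0.0003,0,0,9,0,0,0.00033,0,0,12,0]

```text
time: 8.28
ee_pos: [0.4628, 0.1236, 0.0495]
eef_rot: [-0.525, -0.474, 0.474, 0.525]
ft_force: [2.2, -0.8, 0.7]
width: 0.0365
```

```bash
python3 -c "
from h import *
m()"
```

```text
t 8.28 yaw 84.19 p [462.78 123.62  49.54] F [ 2.2 -0.8  0.7] Mz -0.014 t7 0.8017 v7 -0.392 w 36.45
 settled t 8.47 yaw 84.3 F [ 3.27 -1.15  1.03] Mz -0.037 t7 -0.078 p [462.75 123.6   49.53]
```

Call:
arm_command:
  deltas: [0,0.0001,0,0,3,0,0,0.0002,0,0,6,0,0,0.0003,0,0,9,0,0,0.00033,0,0,12,0]

```text
time: 8.98
ee_pos: [0.4629, 0.1239, 0.0493]
eef_rot: [-0.571, -0.417, 0.416, 0.571]
ft_force: [4.5, 0.1, 1.4]
width: 0.0367
```

```bash
python3 -c "
from h import *
m()"
```

```text
t 8.97 yaw 72.24 p [462.87 123.85  49.27] F [4.5 0.1 1.4] Mz 0.045 t7 0.7897 v7 -0.395 w 36.7
 settled t 9.18 yaw 72.4 F [4.16 1.03 0.71] Mz -0.018 t7 -0.077 p [462.86 123.82  49.27]
```

Call:
arm_command:
  deltas: [0,0.0001,0,0,3,0,0,0.0002,0,0,6,0,0,0.0003,0,0,9,0,0,0.00033,0,0,12,0]

```text
time: 9.68
ee_pos: [0.4631, 0.1241, 0.0491]
eef_rot: [-0.611, -0.356, 0.354, 0.612]
ft_force: [3.9, 2.3, 1.2]
width: 0.0368
```

```bash
python3 -c "
from h import *
m()"
```

```text
t 9.68 yaw 60.27 p [463.07 124.06  49.11] F [3.9 2.3 1.2] Mz 0.056 t7 0.7531 v7 -0.398 w 36.81
 settled t 9.88 yaw 60.4 F [4.23 2.97 1.85] Mz 0.001 t7 -0.063 p [463.1  124.03  49.13]
```

Call:
arm_command:
  deltas: [0,0,0,0,3,0,0,0,0,0,6,0,0,0,0,0,9,0]

```text
time: 10.25
ee_pos: [0.4632, 0.1242, 0.0491]
eef_rot: [-0.637, -0.307, 0.305, 0.638]
ft_force: [4.8, 5.0, 0.4]
width: 0.0368
```

```bash
python3 -c "
from h import *
m(6)"
```

```text
t 10.25 yaw 51.32 p [463.2  124.2   49.13] F [4.8 5.  0.4] Mz 0.051 t7 0.7302 v7 -0.396 w 36.81
 settled t 10.55 yaw 51.4 F [5.19 4.36 0.03] Mz 0.003 t7 -0.004 p [463.19 124.2   49.11]
```

Call:
arm_command:
  deltas: [0,0,0,0,0,0,0,0,0,0,0,0,0,0,0,0,0,0,0,0,0,0,0,0,0,-0.03,0,0,0,0,0,-0.07,0,0,0,0,0,-0.11,0,0,0,0,0,-0.11,0,0,0,0]
  hand: 1

```text
time: 11.55
ee_pos: [0.4642, 0.1236, 0.1615]
eef_rot: [0.638, 0.307, -0.304, -0.637]
ft_force: [0.6, 1.1, -0.8]
width: 0.087
```

Run:
```python
from h import *
r.camera("top");s=st(); M=R.from_quat(s["eef_rot"]).as_matrix();print(np.round(M,4))
# right head wrt wrist-measured: target for left (offset like right)
d=np.array([.4640,.2930,.16])-s["ee_pos"]; print(M.T@d)
```

```text
t 11.6 p [0.4632 0.1231 0.1597] F [-1.   -0.31 -0.97] M [ 0.037 -0.185 -0.002] w 0.087 j [ 0.344  0.114 -0.732  1.886  0.084  1.17   0.476]
[[ 6.263e-01  2.300e-03 -7.796e-01]
 [ 7.796e-01 -4.000e-04  6.263e-01]
 [ 1.200e-03 -1.000e+00 -2.000e-03]]
[ 0.1328945  -0.00037548  0.10579324]
```

Call:
arm_command:
  deltas: [0.004,0,0.032,0,-10,0,0.012,0,0.062,0,-20,0,0.03,0,0.076,0,-30,0,0.05,0,0.083,0,-41,0,0.07,0,0.09,0,-52,0,0.092,0,0.097,0,-62,0,0.116,0,0.1,0,-73,0,0.133,0,0.106,0,-83,0]

```text
time: 12.6
ee_pos: [0.4631, 0.2935, 0.1572]
eef_rot: [-0.272, -0.652, 0.653, 0.274]
ft_force: [-1.0, 0.8, -0.3]
width: 0.0869
```

Call:
arm_command:
  deltas: [0,0.03,0,0,-4,0,0,0.06,0,0,-7,0,0,0.062,0,0,-7,0,0,0.062,0,0,-7,0]

```text
time: 13.1
ee_pos: [0.4631, 0.2934, 0.097]
eef_rot: [-0.235, -0.667, 0.667, 0.235]
ft_force: [0.4, 0.5, 0.1]
width: 0.0871
```

Run:
```python
from h import *
r.camera("wrist")
s=r.read_state(); p=r.camera("wrist"); T=wT(p,s); st()
im=p["image"][:,:,::-1]; cv2.imwrite("pics/w5.png",im); np.save("T5.npy",T)
M=R.from_quat(s["eef_rot"]).as_matrix();print(np.round(M,4))
Ti=np.linalg.inv(T);K=np.array(p["intrinsics"])
for w in([.464,.293,.0735],):
    a=K@(Ti@np.r_[w,1])[:3];print(a[:2]/a[2])
a=cv2.resize(im[160:270,190:320],None,fx=5,fy=5,interpolation=2)
cv2.imwrite("pics/w5c.png",cv2.convertScaleAbs(a,alpha=1.8))
```

```text
t 13.2 p [0.4637 0.2936 0.0978] F [-0.08  0.47  0.2 ] M [ 0.124 -0.05   0.004] w 0.0869 j [ 0.131  0.43  -0.939  1.774  0.382  1.13   1.534]
[[-7.791e-01  7.000e-04 -6.269e-01]
 [ 6.269e-01  4.000e-04 -7.791e-01]
 [-3.000e-04 -1.000e+00 -8.000e-04]]
[254.76433312 223.70975586]
```

View pics/w5c.png

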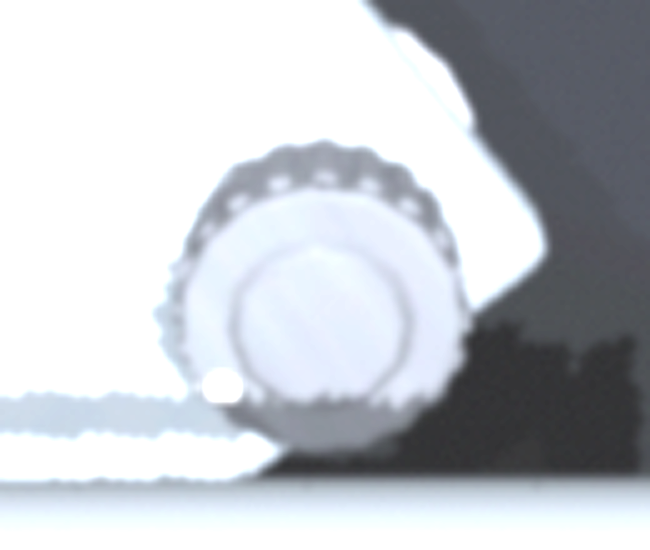

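View pics/w5.png

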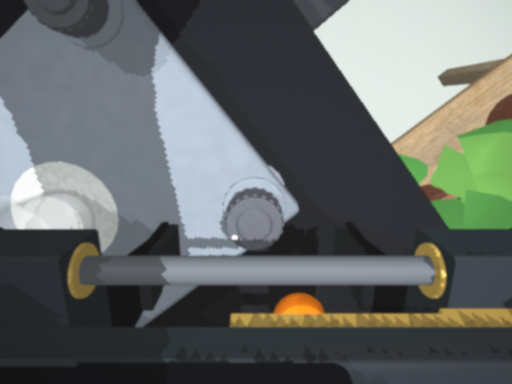

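The left head appears exactly where predicted, at about (223.6,255) in the wrist picture. The approach is clear, so I'll lower and grip as before.

Call:
arm_command:
  deltas: [0,0.015,0,0,0,0,0,0.032,0,0,0,0,0,0.043,0,0,0,0,0,0.047,0,0,0,0,0,0.047,0,0,0,0]

```text
time: 13.82
ee_pos: [0.4631, 0.2933, 0.0496]
eef_rot: [-0.235, -0.667, 0.667, 0.235]
ft_force: [-0.0, 0.5, 0.1]
width: 0.0871
```

Call:
arm_command:
  deltas: [0,0,0,0,0,0,0,0,0,0,0,0,0,0,0,0,0,0,0,0,0,0,0,0,0,0,0,0,0,0,0,0,0,0,0,0,0,0,0,0,0,0]
  hand: 0
  grip_force: 12

```text
time: 14.7
ee_pos: [0.4642, 0.2925, 0.0498]
eef_rot: [-0.235, -0.667, 0.667, 0.235]
ft_force: [3.8, -3.0, -0.0]
width: 0.0367
```

```bash
python3 -c "
from h import *
m()"
```

```text
t 14.7 yaw 141.17 p [464.19 292.48  49.85] F [ 3.8 -3.  -0. ] Mz 0.038 t7 -0.0171 v7 -0.002 w 36.69
 settled t 14.9 yaw 141.2 F [ 4.94 -3.32 -0.08] Mz -0.001 t7 -0.014 p [464.16 292.49  49.85]
```

Call:
arm_command:
  deltas: [0,0.0001,0,0,3,0,0,0.0002,0,0,6,0,0,0.0003,0,0,9,0]

```text
time: 15.28
ee_pos: [0.4641, 0.2927, 0.0496]
eef_rot: [0.288, 0.646, -0.646, -0.287]
ft_force: [3.4, -3.1, 0.7]
width: 0.0366
```

```bash
python3 -c "
from h import *
m()"
```

```text
t 15.28 yaw 132.09 p [464.05 292.68  49.58] F [ 3.4 -3.1  0.7] Mz 0.054 t7 0.7787 v7 -0.379 w 36.64
 settled t 15.47 yaw 132.2 F [ 3.77 -2.96 -0.04] Mz -0.034 t7 -0.025 p [464.03 292.65  49.59]
```

Call:
arm_command:
  deltas: [0,0.0001,0,0,3,0,0,0.0002,0,0,6,0,0,0.00025,0,0,9,0]

```text
time: 15.85
ee_pos: [0.4639, 0.2928, 0.0493]
eef_rot: [0.337, 0.622, -0.622, -0.336]
ft_force: [4.0, -2.4, -0.2]
width: 0.0368
```

```bash
python3 -c "
from h import *
m()"
```

```text
t 15.85 yaw 123.11 p [463.92 292.82  49.33] F [ 4.  -2.4 -0.2] Mz -0.006 t7 0.7783 v7 -0.379 w 36.8
 settled t 16.05 yaw 123.3 F [ 4.81 -3.11 -0.12] Mz -0.058 t7 -0.05 p [463.88 292.82  49.34]
```

Call:
arm_command:
  deltas: [0,0.0001,0,0,3,0,0,0.0002,0,0,6,0,0,0.00025,0,0,9,0]

```text
time: 16.42
ee_pos: [0.4638, 0.293, 0.0492]
eef_rot: [0.384, 0.594, -0.594, -0.384]
ft_force: [4.5, -1.8, 1.2]
width: 0.0365
```

```bash
python3 -c "
from h import *
m()"
```

```text
t 16.43 yaw 114.2 p [463.82 293.01  49.16] F [ 4.5 -1.8  1.2] Mz 0.063 t7 0.7667 v7 -0.381 w 36.46
 settled t 16.62 yaw 114.3 F [ 4.44 -2.68  0.25] Mz -0.033 t7 -0.032 p [463.8  293.02  49.15]
```

Call:
arm_command:
  deltas: [0,0.0001,0,0,3,0,0,0.0002,0,0,6,0,0,0.00025,0,0,9,0]

```text
time: 17.0
ee_pos: [0.4638, 0.2932, 0.049]
eef_rot: [0.43, 0.562, -0.562, -0.429]
ft_force: [3.3, -2.4, 2.0]
width: 0.0367
```

```bash
python3 -c "
from h import *
m()"
```

```text
t 17.0 yaw 105.23 p [463.76 293.21  48.99] F [ 3.3 -2.4  2. ] Mz 0.155 t7 0.742 v7 -0.381 w 36.68
 settled t 17.2 yaw 105.3 F [ 4.4  -2.74  2.27] Mz -0.016 t7 -0.015 p [463.76 293.2   48.99]
```

Call:
arm_command:
  deltas: [0,0.0001,0,0,3,0,0,0.0002,0,0,6,0,0,0.00025,0,0,9,0]

```text
time: 17.58
ee_pos: [0.4638, 0.2934, 0.0489]
eef_rot: [0.472, 0.527, -0.526, -0.472]
ft_force: [3.8, -2.1, 4.3]
width: 0.0366
```

```bash
python3 -c "
from h import *
m()"
```

```text
t 17.57 yaw 96.26 p [463.77 293.4   48.88] F [ 3.8 -2.1  4.3] Mz 0.121 t7 0.7073 v7 -0.383 w 36.61
 settled t 17.77 yaw 96.4 F [ 4.71 -2.38  5.06] Mz 0.007 t7 -0.023 p [463.73 293.35  48.84]
```

Call:
arm_command:
  deltas: [0,-0.0003,0,0,0,0,0,-0.0005,0,0,0,0,0,-0.0005,0,0,-3,0,0,-0.0005,0,0,-6,0,0,-0.0005,0,0,-6,0,0,-0.0005,0,0,-6,0]

```text
time: 18.52
ee_pos: [0.4636, 0.2932, 0.049]
eef_rot: [0.443, 0.551, -0.551, -0.443]
ft_force: [5.7, -1.9, 0.9]
width: 0.0367
```

```bash
python3 -c "
from h import *
m()"
```

```text
t 18.52 yaw 102.36 p [463.64 293.22  48.98] F [ 5.7 -1.9  0.9] Mz 0.032 t7 -0.0041 v7 -0.001 w 36.72
 settled t 18.73 yaw 102.4 F [ 5.24 -2.31  1.2 ] Mz 0.004 t7 -0.018 p [463.65 293.22  48.98]
```

Call:
arm_command:
  deltas: [0,0,0,0,3,0,0,0,0,0,6,0,0,0,0,0,9,0]

```text
time: 19.1
ee_pos: [0.4636, 0.2933, 0.0489]
eef_rot: [0.486, 0.514, -0.514, -0.485]
ft_force: [5.6, -1.4, 0.5]
width: 0.0361
```

```bash
python3 -c "
from h import *
m()"
```

```text
t 19.1 yaw 93.27 p [463.6  293.31  48.93] F [ 5.6 -1.4  0.5] Mz 0.07 t7 0.7232 v7 -0.383 w 36.1
 settled t 19.3 yaw 93.4 F [ 5.75 -1.21  0.16] Mz -0.026 t7 -0.05 p [463.6  293.34  48.94]
```

Call:
arm_command:
  deltas: [0,0,0,0,0,0,0,0,0,0,0,0,0,0,0,0,0,0,0,0,0,0,0,0,0,-0.03,0,0,0,0,0,-0.07,0,0,0,0,0,-0.12,0,0,0,0,0,-0.15,0,0,0,0]
  hand: 1

```text
time: 20.3
ee_pos: [0.4635, 0.2938, 0.2015]
eef_rot: [0.486, 0.515, -0.513, -0.485]
ft_force: [-0.2, -1.1, -0.5]
width: 0.0866
```

Call:
arm_command:
  deltas: [0,0,0,0,0,0,0,0,0,0,0,0,0,0,0,0,0,0]

```text
time: 20.68
ee_pos: [0.4628, 0.2929, 0.1978]
eef_rot: [-0.485, -0.513, 0.515, 0.486]
ft_force: [-0.3, -0.9, -0.9]
width: 0.087
```

Run:
```python
from h import *
q()
s=r.read_state(); p=r.camera("wrist"); cv2.imwrite("pics/w6.png",p["image"][:,:,::-1])
p=r.camera("scene");cv2.imwrite("pics/s6.png",cv2.resize(p["image"][130:330,130:390,::-1],None,fx=3,fy=3,interpolation=2))
```

```text
t 20.68 yaw 93.24 p [462.79 292.85 197.83] F [-0.3 -0.9 -0.9] Mz 0.036 t7 -0.0009 v7 0.0 w 86.99
```

View pics/s6.png

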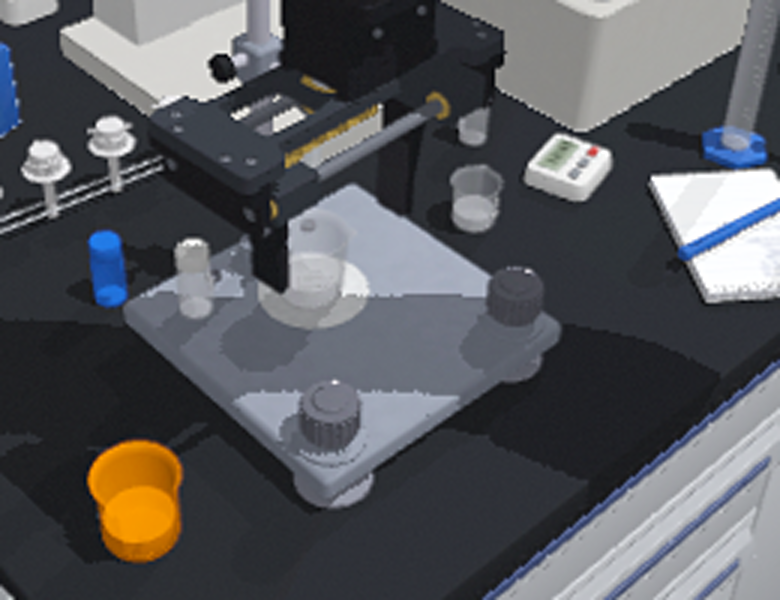

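View pics/w6.png

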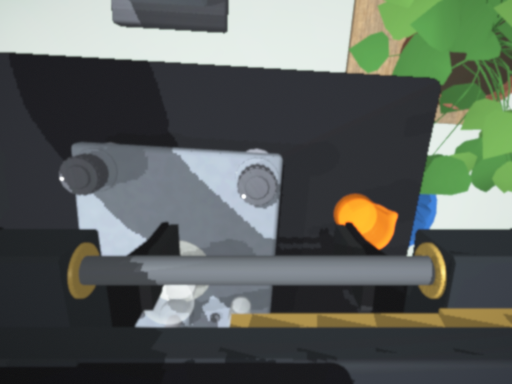

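Both views show the stand, the beaker on the tile at (285,310) in the crop and the white-capped vial at (278,193) in the crop standing as before. Both head markers have turned clockwise and the gripper is clear, so I'm handing in.

```bash
python3 -c "
from h import *
r.close_job();q()"
```

```text
the job is handed in; nothing more can be done
the job is handed in; nothing more can be done
```

I turned both levelling screws clockwise until I felt their feet bear, then a little further, and handed the job in at about 21 s. No verdict was reported.

| Screw | Total turn | Past first contact | Added drag at the end | Estimated load |
|---|---|---|---|---|
| Right | about 73° | about 0.43–0.47 rad | about 0.08 N m | about 7–13 N |
| Left | about 48° | about 0.43–0.46 rad | about 0.06 N m | about 6.5–12 N |

- **How contact was felt:** the drag on the wrist joint began to rise and the head stopped following the tool down; both signs agreed to within a few degrees on each screw. The wrist sensor's own torque reading was too noisy to use except as rough support.
- **Left screw:** my grip briefly pressed down with about 5 N just after contact. I eased that off, turned back 6° and forward 9°, and measured the load again with no downward press.
- **Last pictures:** the stand, beaker, vial and the things beside them looked undisturbed, with the gripper open and clear.
- **Not checked:** I inferred the foot loads from the drag and turn angle and did not measure them directly. I didn't feel the right screw again after setting the left one, which I estimate adds about 1 N to it. I also didn't check the three rubber feet separately.

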